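Test a handheld radio in the contact jig

ROBOT

A 7-joint arm with a two-finger parallel gripper is mounted at the origin on a cart in front of the work surface, level with it; the furniture and walls round the work are solid. World frame = base frame: x ahead of the robot, y to its left, z up, the work surface at z = 0. Lengths are in m, angles in rad, forces in N, time in s.
With the tool pointing down it reaches from about 0.425 to 0.925 m from the base axis. Payload 6.8 kg.
Tool frame: the origin (TCP) lies at the very end of the fingers, on their centre line; the grasp point (between the pads) lies 19 mm behind it; z points along the fingers, y is the line along which they close (so a half turn about z gives the same grasp; the last joint's range is limited). The gripper opens to 85 mm and grips with 20 to 120 N. Pads are 22 mm wide; open, the fingers measure 114 mm over their backs; the gripper's body (76 mm by 85 mm) begins 54 mm behind the grasp point. The pads swing forward as they close: fully open they stand 13 mm farther back than shut.
Start: joints at [1.185, 0.477, 0.022, 1.555, -0.011, 1.109, -0.083], TCP at [0.185, -0.649, 0.231] pointing down, gripper open.
Joint ranges: [-2.96, 2.96], [-0.34, 2.1], [-1.41, 1.46], [0.24, 2.44], [-1.37, 4.51], [0.17, 1.92], [-2.96, 2.96]. Speed limits (rad/s): [2.39, 2.39, 3.14, 3.14, 3.14, 3.14, 3.14].

INTERFACE

Orientations are given as a unit quaternion [w, x, y, z].
In Python, from station import * gives the robot as it stands.
- The arm moves only by the tool jog_arm, never from a script. Its argument "moves" is one flat list of numbers, 7 for each row, row after row: the shift along the tool's x, y, z normalised to -1 to 1, where 1 is 20 mm, then the turn, a rotation vector about the tool's x, y, z normalised to -1 to 1, where 1 is 4 degrees, then the opening, from 0 (shut) to 1 (fully open). In form: [x, y, z, rx, ry, rz, claw, x, y, z, rx, ry, rz, claw, ...]. A call has exactly 8 rows; each row shifts and turns the commanded pose from where the row before left it, along the tool's axes as they then stand; what a row does not reach is not made up. A row lasts 1/12 s, in which the tool goes at most 41.7 mm and 7.16 degrees, less where a joint would pass 70% of its speed; a pose out of reach is approached as far as the arm can. A call with a number of a shift or a turn outside -1 to 1 is refused whole. A call with a gripper value outside its range is refused whole. The fingers move at their own pace and stop on an object; "grip_force" is the grip in N (left out, the last holds). Time passes only in rows, so rows that do not move let the fingers close, or fill a call up. It gives the time, the measured TCP pose, the force, the opening and the grip force at its end, in the units of the state.
- get_obs(): the state, without advancing time (a new reading comes with each control period).
- read_camera(name): name is "scene" or "side" or "wrist"; returns a dict with "color" (420x560x3 uint8, blue, green, red), "fx", "fy", "cx", "cy" (pixels), "rvec" (rotation vector, rad) and "tvec" (3), from world to camera coordinates, as OpenCV has them. Camera axes: x right, y down, z forward; pixel columns grow to the right and rows downward; lengths in m; the calibration is good to about 2 mm. A picture is of the moment at which its call begins. There is no depth.
- hand_in(): hands the job in; it is judged then, once.
The state is a dict: "t": time; "q": joint angles; "joint_vel": joint speeds; "joint_torque": joint torques, N m; "eef_pos": TCP position; "tool_rot": TCP orientation; "contact_force": force on the tool from outside, world axes, zero at the start; "torque": the same for the moment, N m; "gripper_width": opening from 0.0 (shut) to 1.0 (fully open); "grasp_force": force on a finger pad.
Only numpy, scipy, OpenCV 4.12 (cv2) and the standard library are available. Lean on these libraries where they do the work, as an engineer would, in place of code of your own. Each camera call takes 0.05 s, during which the arm holds its last target. There are 200 camera calls.

TASK

Stand the finned dummy load that was left in the contact test jig upright on the blue mat. Then lay the loose handheld radio that lies near the front of the bench in the jig on its back, its bottom end slid between the blue guide walls, under the contact head and close up to the back stop, the antenna pointing out of the front, and let go of it. Last, press the red plunger head down to its stop, keep it there for a moment and let it spring back, leaving the radio in place and the other things where they are.

Things in the scene. Friction and masses are not known exactly. Their poses are not given: they have to be found in the camera images.
- jig: Grey test jig, fixed. Origin on the bench, 65 mm behind the base's front edge, on the middle line; x to the jig's back (column), y to its left, z up. Base 150 x 104 mm (x -65 to 85), its top at z = 8 mm. Aluminium column behind x = 52 mm, 64 mm wide, 88 mm high; from it an arm 44 mm wide reaches forward to x = 26 mm at z = 72 to 88 mm, so the radio must come in low, from the front.
- channel_mouth (a point): On the base's top (z = 8 mm) at the front of the channel, x = -11 mm in the jig's frame; axes as the jig's. Two blue guide walls, 20 mm high above the base, form the channel: inner faces at y = +-32 mm from x = 5 to 51 mm, flaring out to y = +-39 mm here; outer faces within y = +-47 mm. The base in front of this point is bare.
- shoe (a point): Middle of the underside of the black contact shoe (16 mm along x, 40 mm along y) that hangs below the arm and moves with the plunger: 62 mm above the bench at rest, 44 mm at the stop; its brass pins reach 3 mm lower and give way. The radio (30 mm thick on the 8 mm base) fits below it and is not squeezed.
- back_stop (a point): Point on the base's top (8 mm above the bench), on the middle line, at the face of the jig's rubber back stop (x = 50 mm in the jig's frame). Axes as the jig's.
- plunger (a joint): Travel of the spring plunger, m: 0 = up at rest, grows as it is pressed, 0.018 = at its stop. The spring pushes back with about 3 N at the start and 7 N at the stop, and returns the plunger when let go.
- plunger_top (a point): Middle of the top face of the red mushroom head, 36 mm across; at rest 124 mm above the bench, 42 mm behind the jig's origin along its x. It moves down with the plunger.
- load: Black finned dummy load, an upright cylinder 44 mm across and 76 mm high, about 0.34 kg (the top part is a narrower connector, the fins reach up to about 58 mm); origin at the centre of its underside, z up. At the start it stands on the open front part of the jig's base, in the radio's way.
- mat: Blue mat 160 x 120 mm, 4 mm thick, fixed; origin at the centre of its underside, x along its length. It lies left on the bench or right of the jig, the radio at the other place. Between them stand a yellow case, its open lid 0.21 m high, and behind it (x over 0.48 m, y 0 to 0.32 m) a black bag 0.34 m high: carry things across high and in front of the bag.
- radio: Black handheld radio lying on its back, about 0.29 kg. Origin on its underside at the middle of the whole length (221 mm); x points to the antenna tip. Body x -110 to +1 mm, y -29 to +27 mm, 30 mm thick; antenna 16 mm thick along y = -18 mm, to x = +110 mm. Grasp across the width. Starts antenna roughly towards the robot. (The radio at the back left is fixed and plays no part.)
- radio_bottom (a point): Middle of the lower edge of the radio's bottom end (the end away from the antenna), on its underside; axes as the radio's. When loaded it is next to back_stop.
- flux_bottle: Bystander: brown flux bottle with black dropper, 33 mm across, 102 mm high, standing beside the jig's left; origin at the centre of its underside.
- mic: Bystander: black fist microphone lying on the bench, 136 x 61 x 32 mm; origin at the centre of its underside.
- torch_hand: Bystander: black torch lying on the bench left behind the jig, 27 x 108 x 27 mm; origin at the centre of its underside.
- reel: Bystander: solder reel, 50 mm across, 40 mm high, standing beside the left rear of the jig; origin at the centre of its underside.
Not all that is in view belongs to the job. Leave any green or yellow look-alike of the load alone.

How it is judged:
On the way, in this order (a step that is already met when the one before it is completed fails the run):
1. the dummy load stands upright on the mat, let go (x of load in the frame of mat between -0.08 and 0.08 m and y of load in the frame of mat between -0.06 and 0.06 m and height (world z) of load below 0.01 m and angle between load's own z axis and vertical below 0.15 rad and linear speed of load below 0.01 m/s and contact force between the fingers and load below 0.3 N), for 0.2 s.
2. the radio lies loaded in the jig, let go (x of radio_bottom in the frame of jig above 0.039 m and y of radio_bottom in the frame of jig between -0.01 and 0.01 m and angle between the x axis of radio and the x axis of jig, either way round below 0.15 rad and z of radio_bottom in the frame of jig between 0.004 and 0.013 m and angle between radio's own z axis and vertical below 0.08 rad and linear speed of radio below 0.01 m/s and contact force between the fingers and radio below 0.3 N), for 0.2 s.
3. the plunger is pressed to its stop with the radio loaded (value of joint plunger above 0.016 m and x of radio_bottom in the frame of jig above 0.039 m and y of radio_bottom in the frame of jig between -0.01 and 0.01 m and angle between the x axis of radio and the x axis of jig, either way round below 0.15 rad and z of radio_bottom in the frame of jig between 0.004 and 0.013 m and angle between radio's own z axis and vertical below 0.08 rad), for 0.2 s.
At the end, for the whole second after the job is handed in: Load upright (0.15 rad), centred within the mat's outline. Radio flat in the jig, bottom end within 11 mm of the back stop, 10 mm of the middle line, 0.15 rad askew at most. Plunger, earlier held within 2 mm of its stop for 0.2 s, up again (within 3 mm). Both things at rest, let go (all of step 1 and all of step 2 and value of joint plunger below 0.003 m); the robot touches nothing.
It fails at once if the flux bottle is moved more than 30 mm (distance of flux_bottle from where it was at the start of the episode above 0.03 m).
It fails at once if the fist microphone is moved more than 30 mm (distance of mic from where it was at the start of the episode above 0.03 m).
It fails at once if the torch is moved more than 30 mm (distance of torch_hand from where it was at the start of the episode above 0.03 m).
It fails at once if the solder reel is moved more than 30 mm (distance of reel from where it was at the start of the episode above 0.03 m).
It also fails if it takes over 72 s, if anything falls off the work surface, if the arm or the gripper's body presses on something with over 40 N, if the wrist force passes 120 N, or if a joint passes its speed limit or range.

## Working session

There is one attempt and no reset: what is moved stays moved. The work goes in short steps, Python scripts to look and compute and a tool call to move; the robot and the scene stay as the last step left them, time stands still between calls to the robot, and variables do not carry over. Pictures are saved under pics/ and viewed, at most 14 in all, crops included, and the job is handed in when it is done.

Besides the shell and the picture viewer there is one more tool, called after "Call:" by a JSON object that holds its "api" and its "payload". jog_arm: Moves the arm, as the interface text tells. Scaled input: -1 to 1 covers 20 mm each way for a shift and 4 degrees each way for a turn. Its arguments: {"type":"object","properties":{"moves":{"type":"array"},"grip_force":{"type":"number"}},"required":["moves"]}

```bash
mkdir -p pics; ls
cat > h.py <<'E'
import numpy as np, cv2
from station import *
from scipy.spatial.transform import Rotation as R
def shot(n,f):
    c=read_camera(n); cv2.imwrite('pics/'+f+'.png',c['color'])
    np.savez('pics/'+f+'.npz',**{k:np.array(v) for k,v in c.items()}); return c
def cam(f):
    c=np.load('pics/'+f+'.npz'); Rm=cv2.Rodrigues(c['rvec'].astype(float))[0]; t=c['tvec'].astype(float).ravel()
    K=np.array([[c['fx'],0,c['cx']],[0,c['fy'],c['cy']],[0,0,1]],float); return K,Rm,t
def ray(f,p):
    K,Rm,t=cam(f); d=Rm.T@np.linalg.inv(K)@[p[0],p[1],1]; return -Rm.T@t,d/np.linalg.norm(d)
def atz(f,p,z):
    o,d=ray(f,p); return o+d*(z-o[2])/d[2]
def tri(obs):
    A=np.zeros((3,3));b=np.zeros(3)
    for f,p in obs:
        o,d=ray(f,p);M=np.eye(3)-np.outer(d,d);A+=M;b+=M@o
    x=np.linalg.solve(A,b); return x,[round(float(np.linalg.norm(np.cross(x-ray(f,p)[0],ray(f,p)[1])))*1000,1) for f,p in obs]
def proj(f,X):
    K,Rm,t=cam(f); q=K@(Rm@np.array(X)+t); return q[:2]/q[2]
E
python3 - <<'E'
from h import *
np.set_printoptions(precision=3,suppress=True)
for n in('scene','side','wrist'):
    shot(n,n+'0'); o,d=ray(n+'0',(280,210)); print(n,o,d)
o=get_obs();print(o)
a=[cv2.imread(f'pics/{n}0.png') for n in('scene','side','wrist')]
E
```

```text
pics
scene [-0.24  -0.781  0.738] [ 0.635  0.559 -0.533]
side [0.188 0.903 0.646] [ 0.281 -0.852 -0.441]
wrist [ 0.251 -0.629  0.373] [-0.258 -0.074 -0.963]
{'t': 0.15, 'q': array([ 1.185,  0.478,  0.022,  1.556, -0.012,  1.109, -0.083]), 'joint_vel': array([-0.001, -0.003,  0.   , -0.003,  0.   ,  0.001,  0.001]), 'joint_torque': array([  0.002, -59.692,   1.61 , -28.149,   0.013,   0.007,   0.   ]), 'eef_pos': array([ 0.185, -0.649,  0.231]), 'tool_rot': array([-0.001,  0.99 ,  0.138, -0.   ]), 'contact_force': array([-0.29 , -0.134, -0.13 ]), 'torque': array([0.005, 0.054, 0.001]), 'grasp_force': 0.0, 'gripper_width': 1.001388080974897}
```

View pics/scene0.png

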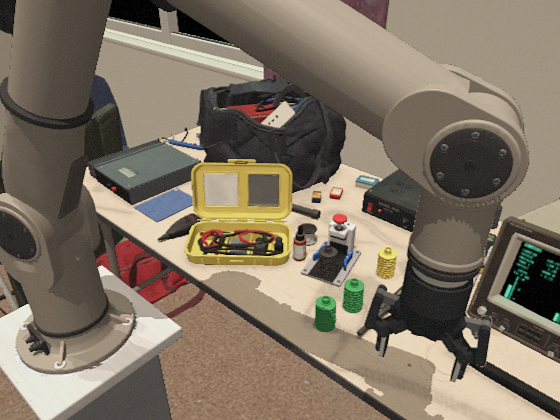

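View pics/side0.png

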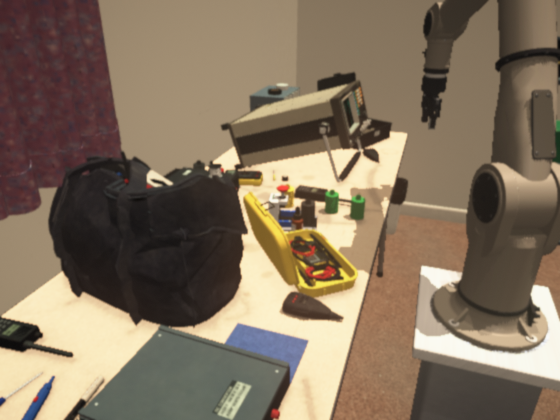

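View wrist0.

Run:
```python
from h import *
np.set_printoptions(precision=3,suppress=True)
P=lambda n,p,z=0:print(n,p,atz(n+'0',p,z))
P('scene',(165,205),.004);P('side',(265,350),.004)
for p in((335,262),(303,262),(322,282),(353,262),(180,228),(325,300),(480,365)):P('scene',p)
for p in((345,165),(371,155),(310,195),(310,307)):P('side',p)
a=cv2.imread('pics/scene0.png')[180:350,270:430];b=cv2.imread('pics/side0.png')[120:250,220:400]
w=cv2.imread('pics/wrist0.png')
o=np.zeros((600,800,3),np.uint8)
o[:340,:320]=cv2.resize(a,(320,340),interpolation=cv2.INTER_CUBIC)
o[340:600,:360]=cv2.resize(b,(360,260),interpolation=cv2.INTER_CUBIC)
o[:330,360:800]=cv2.resize(w,(440,330),interpolation=cv2.INTER_AREA)
cv2.imwrite('pics/m0.png',o)
```

```text
scene (165, 205) [0.424 0.268 0.004]
side (265, 350) [0.427 0.271 0.004]
scene (335, 262) [ 0.547 -0.275  0.   ]
scene (303, 262) [ 0.493 -0.214  0.   ]
scene (322, 282) [ 0.463 -0.296  0.   ]
scene (353, 262) [ 0.577 -0.309  0.   ]
scene (180, 228) [0.38  0.141 0.   ]
scene (325, 300) [ 0.418 -0.339 -0.   ]
scene (480, 365) [ 0.474 -0.677  0.   ]
side (345, 165) [ 0.48  -0.832  0.   ]
side (371, 155) [ 0.396 -0.992  0.   ]
side (310, 195) [ 0.538 -0.493  0.   ]
side (310, 307) [0.378 0.107 0.   ]
```

View pics/m0.png

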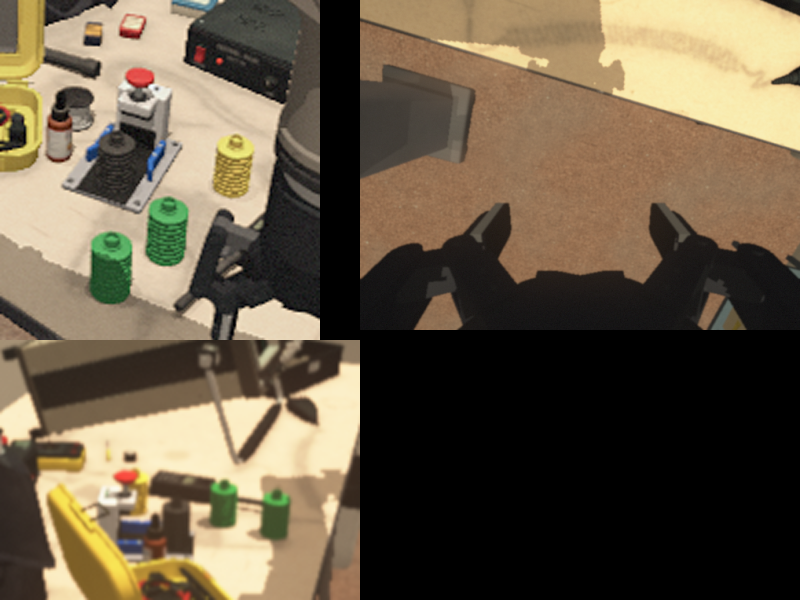

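Seen: the load stands on the jig at scene (329,246) and side (309,201). The mat lies left at scene (165,205), so the radio is right of the jig, behind the green cans at side (297–350,190–203). The arm hides part of it in the scene view.

```bash
cat >> h.py <<'E'
np.set_printoptions(precision=3,suppress=True)
def mv(target,yaw=None):
    "remaining shift/turn to target in jog units (tool axes at present)"
    o=get_obs(); q=o['tool_rot']; Rm=R.from_quat(np.r_[q[1:],q[0]])
    x=Rm.as_matrix()[:,0]; y0=np.degrees(np.arctan2(x[1],x[0]))
    print('t',o['t'],'pos',o['eef_pos'],'yaw',round(y0,1),'tiltz',Rm.as_matrix()[:,2],'w',round(o['gripper_width'],3),'F',o['contact_force'])
    print('units at current yaw',Rm.inv().apply(np.array(target)-o['eef_pos'])/.02, 'rz units',None if yaw is None else -(yaw-y0)/4)
    if yaw is not None:
        a=np.radians(yaw);d=(np.array(target)-o['eef_pos'])/.02
        print('units at target yaw',[d[0]*np.cos(a)+d[1]*np.sin(a),d[0]*np.sin(a)-d[1]*np.cos(a),-d[2]])
E
python3 - <<'E'
from h import *
A=atz('scene0',(301,272.5),.008);B=atz('scene0',(340,284),.008);C=atz('scene0',(361,250),.008)
print(A,B,C,np.linalg.norm(A-B),np.linalg.norm(C-B),np.degrees(np.arctan2(*(C-B)[1::-1])),np.degrees(np.arctan2(*(A-B)[1::-1])))
print('load',tri([('scene0',(329,246)),('side0',(309,201))]), atz('scene0',(329,246),.082))
print('plunger',tri([('scene0',(340,217)),('side0',(283,188))]))
print('radio',atz('side0',(297,190),.03),atz('side0',(325,197),.03),atz('scene0',(362,330),.008))
L=tri([('scene0',(329,246)),('side0',(309,201))])[0]
mv([L[0],L[1],.30])
E
```

```text
[ 0.45  -0.242  0.008] [ 0.478 -0.338  0.008] [ 0.624 -0.301  0.008] 0.0998570079419767 0.15016030631752547 13.989261175520884 106.79894505143218
load (array([ 0.493, -0.285,  0.08 ]), [5.7, 5.7]) [ 0.499 -0.285  0.082]
plunger (array([ 0.566, -0.264,  0.119]), [3.0, 3.0])
radio [ 0.575 -0.454  0.03 ] [ 0.471 -0.429  0.03 ] [ 0.39  -0.457  0.008]
t 0.15 pos [ 0.185 -0.649  0.231] yaw 15.9 tiltz [-0.     0.001 -1.   ] w 1.001 F [-0.29  -0.134 -0.13 ]
units at current yaw [ 19.772 -13.254  -3.455] rz units None
```

Call:
{"api": "jog_arm", "payload": {"moves": [0.76,-0.5,-0.4,0,0,0,1,0.76,-0.5,-0.4,0,0,0,1,0.76,-0.5,-0.4,0,0,0,1,0.76,-0.5,-0.4,0,0,0,1,0.76,-0.5,-0.4,0,0,0,1,0.76,-0.5,-0.4,0,0,0,1,0.76,-0.5,-0.4,0,0,0,1,0.76,-0.5,-0.4,0,0,0,1]}}

```text
t: 0.82
eef_pos: [0.2805, -0.5379, 0.2954]
tool_rot: [-0.0, 0.99, 0.138, -0.0]
contact_force: [-0.4, -0.0, -0.1]
gripper_width: 1.002
grasp_force: 0.0
```

Call:
{"api": "jog_arm", "payload": {"moves": [0.76,-0.5,0,0,0,0,1,0.76,-0.5,0,0,0,0,1,0.76,-0.5,0,0,0,0,1,0.76,-0.5,0,0,0,0,1,0.76,-0.5,0,0,0,0,1,0.76,-0.5,0,0,0,0,1,0.76,-0.5,0,0,0,0,1,0.76,-0.5,0,0,0,0,1]}}

```text
t: 1.48
eef_pos: [0.3754, -0.4277, 0.2951]
tool_rot: [-0.0, 0.99, 0.138, -0.0]
contact_force: [0.1, 0.1, 0.6]
gripper_width: 0.998
grasp_force: 0.0
```

Run:
```python
from h import *
shot('wrist','w1'); shot('scene','s1');mv([.498,-.285,.3],15)
o=np.zeros((600,800,3),np.uint8)
o[:420,:560]=cv2.imread('pics/w1.png')
s=cv2.imread('pics/s1.png')[230:360,310:470]
o[420:,560:]=cv2.resize(cv2.imread('pics/s1.png'),(240,180),interpolation=cv2.INTER_AREA)
o[:195,560:]=cv2.resize(s,(240,195),interpolation=cv2.INTER_CUBIC)
cv2.imwrite('pics/m1.png',o)
```

```text
t 1.5833 pos [ 0.378 -0.426  0.295] yaw 16.2 tiltz [ 0.001  0.002 -1.   ] w 1.004 F [ 0.686 -1.147  0.81 ]
units at current yaw [ 7.741 -5.069 -0.227] rz units 0.3068144782484703
units at target yaw [np.float64(7.6303846650426195), np.float64(-5.233301223724785), np.float64(-0.24271096346458187)]
```

View pics/m1.png

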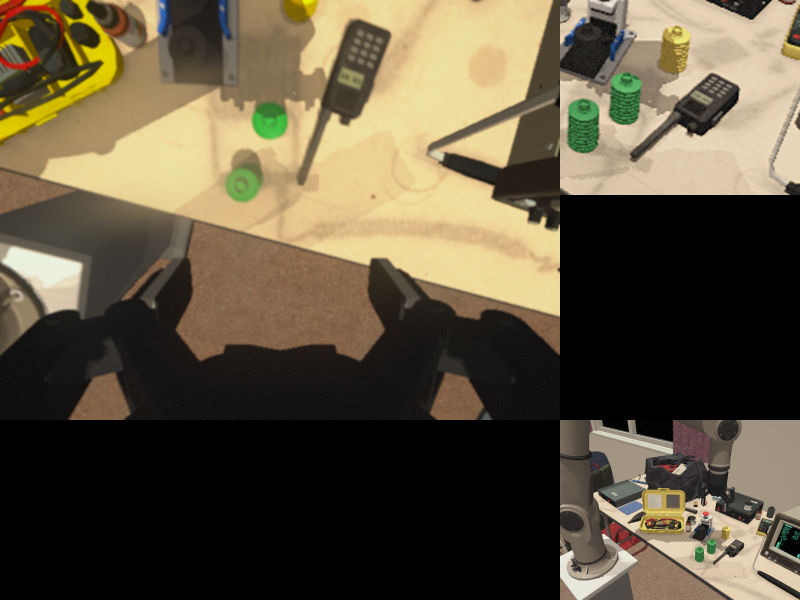

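```bash
python3 - <<'E'
from h import *
print('ant',tri([('w1',(302,182)),('s1',(360,334))]))
print('bodyR',tri([('w1',(390,33)),('s1',(428.5,289))]),'bodyL',tri([('w1',(355,21)),('s1',(414,279))]))
print([atz('w1',p,.03) for p in((390,33),(355,21),(358,120),(322,107))],atz('w1',(302,182),.01))
print('load',tri([('w1',(185,43)),('scene0',(329,246)),('side0',(309,201))]), atz('w1',(185,43),.084),atz('scene0',(329,246),.084))
a,b=atz('w1',(161,80),.008),atz('w1',(238,82),.008);print('front',a,b,np.linalg.norm(a-b),np.degrees(np.arctan2(*(a-b)[1::-1]))-90,(a+b)/2)
E
python3 - <<'E'
import cv2
a=cv2.imread('pics/w1.png')[0:190,140:420]
cv2.imwrite('pics/c1.png',cv2.resize(a,(800,543),interpolation=cv2.INTER_CUBIC))
E
```

```text
ant (array([ 0.377, -0.46 ,  0.01 ]), [0.3, 0.3])
bodyR (array([ 0.588, -0.508,  0.021]), [1.5, 1.5]) bodyL (array([ 0.59 , -0.465,  0.024]), [2.9, 2.9])
[array([ 0.586, -0.508,  0.03 ]), array([ 0.586, -0.462,  0.03 ]), array([ 0.479, -0.505,  0.03 ]), array([ 0.482, -0.454,  0.03 ])] [ 0.377 -0.461  0.01 ]
load (array([ 0.495, -0.285,  0.08 ]), [3.4, 4.4, 7.3]) [ 0.498 -0.287  0.084] [ 0.497 -0.286  0.084]
front [ 0.457 -0.239  0.008] [ 0.483 -0.338  0.008] 0.10313600607090027 14.561736170401687 [ 0.47  -0.288  0.008]
```

View pics/c1.png

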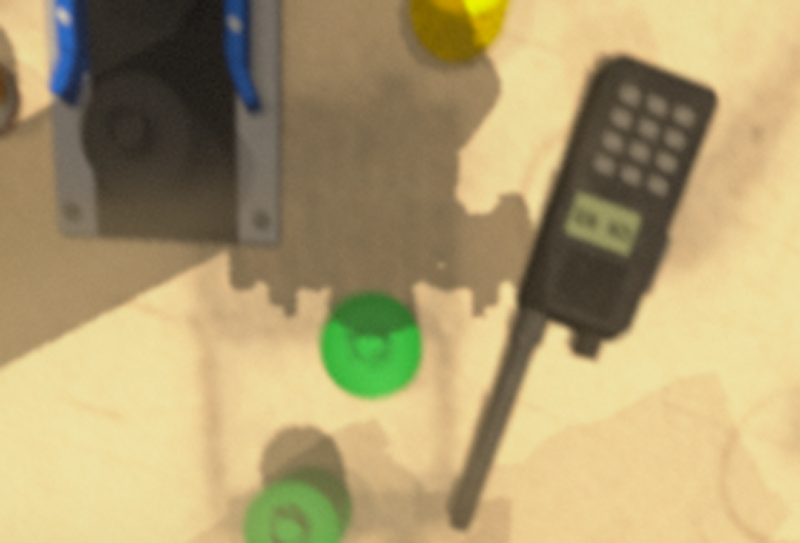

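The wrist view shows the load knob at (185,45), the jig's front corners at (161,80) and (238,82), the radio body at (322–391,20–120) and the antenna tip at (302,182). I'll go over the load with part-open fingers, because the flux bottle is close to it.

Call:
{"api": "jog_arm", "payload": {"moves": [0.95,-0.65,0.7,0,0,0.05,0.72,0.95,-0.65,0.7,0,0,0.05,0.72,0.95,-0.65,0.7,0,0,0.05,0.72,0.95,-0.65,0.7,0,0,0.05,0.72,0.95,-0.65,0.7,0,0,0.05,0.72,0.95,-0.65,0.7,0,0,0.05,0.72,0.95,-0.65,0.7,0,0,0.05,0.72,0.95,-0.65,0.7,0,0,0.05,0.72], "grip_force": 45}}

```text
t: 2.25
eef_pos: [0.4944, -0.2886, 0.1825]
tool_rot: [0.0, 0.992, 0.124, -0.0]
contact_force: [1.4, -0.8, -0.4]
gripper_width: 0.718
grasp_force: 0.0
```

Run:
```python
from h import *
shot('wrist','w2'); mv([.497,-.286,.036],14.6)
p=atz('w1',(130,30),0);p2=atz('w1',(145,37),0);p3=atz('scene0',(300,259),0)
J=np.array([.533,-.272]);a=np.radians(14.6)
for q in(p,p2,p3):d=q[:2]-J;print(q,'jig',d@[np.cos(a),np.sin(a)],d@[-np.sin(a),np.cos(a)])
print('load pix expected top',proj('w2',[.497,-.286,.084]))
```

```text
t 2.3 pos [ 0.497 -0.283  0.18 ] yaw 14.6 tiltz [-0.002  0.004 -1.   ] w 0.72 F [ 2.351  3.952 -0.851]
units at current yaw [-0.027  0.188  7.19 ] rz units -0.003288338641298072
units at target yaw [np.float64(-0.030801204698066527), np.float64(0.15686814283644443), np.float64(7.191001411116182)]
[ 0.506 -0.186  0.   ] jig -0.0042402177862517175 0.08996936082789236
[ 0.503 -0.206  0.   ] jig -0.011980959015271641 0.07114108147399437
[ 0.497 -0.2    0.   ] jig -0.01684879133834385 0.07846213230786774
load pix expected top [277.905 208.693]
```

View pics/w2.png

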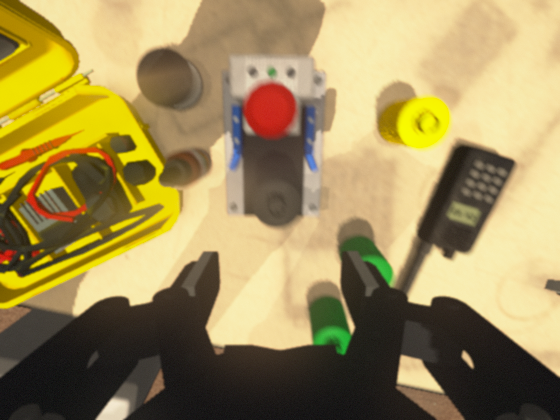

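Run:
```python
from h import *
a,b=atz('w2',(227.5,213),.008),atz('w2',(321,215),.008);m=(a+b)/2;yaw=np.degrees(np.arctan2(*(a-b)[1::-1]))-90
print('front',a,b,np.linalg.norm(a-b),yaw,m)
h=atz('w2',(270,108),.124);print('head',h, 'dir',np.degrees(np.arctan2(*(h-m)[1::-1])),np.linalg.norm((h-m)[:2]))
print('load',atz('w2',(277,204),.084), 'tri',tri([('w2',(277,204)),('w1',(184.8,44.8))]))
t=np.radians(14.6);J=m[:2]+.065*np.array([np.cos(t),np.sin(t)]);print('J',J)
for n,q in(('load',atz('w2',(277,204),.084)),('green',atz('w1',(270,121),.084)),('green2',atz('w2',(361,243),.084)),('yel',atz('w2',(427,122),.084)),('bottle',atz('w2',(180,170),.1))):
    d=q[:2]-J;print(n,q,'jig',d@[np.cos(t),np.sin(t)],d@[-np.sin(t),np.cos(t)])
print('radio', tri([('w2',(511,158)),('w1',(390,34))]),[atz('w2',p,.03) for p in((511,158),(459,143),(470,252),(420,236))])
print('mat',[ [n,p,atz(n,p,.004)] for n,p in (('scene0',(138,205)),('scene0',(152,220)))])
```

```text
front [ 0.458 -0.238  0.008] [ 0.481 -0.339  0.008] 0.10432190024041837 12.958615502871453 [ 0.47  -0.288  0.008]
head [ 0.572 -0.262  0.124] dir 14.432104415261847 0.10504726541715163
load [ 0.501 -0.284  0.084] tri (array([ 0.498, -0.284,  0.074]), [0.7, 0.7])
J [ 0.533 -0.272]
load [ 0.501 -0.284  0.084] jig -0.03398121545354137 -0.0038656704690783333
green [ 0.446 -0.396  0.084] jig -0.11541349944093678 -0.09780693326971579
green2 [ 0.485 -0.364  0.084] jig -0.06958202325520085 -0.07688522625922248
yel [ 0.594 -0.382  0.084] jig 0.031360703555598154 -0.12153762826234972
bottle [ 0.513 -0.205  0.1  ] jig -0.002728642286788832 0.06947993048330006
radio (array([ 0.591, -0.512,  0.014]), [0.2, 0.2]) [array([ 0.589, -0.5  ,  0.03 ]), array([ 0.59 , -0.444,  0.03 ]), array([ 0.487, -0.502,  0.03 ]), array([ 0.491, -0.443,  0.03 ])]
mat [['scene0', (138, 205), array([0.37 , 0.329, 0.004])], ['scene0', (152, 220), array([0.349, 0.228, 0.004])]]
```

Call:
{"api": "jog_arm", "payload": {"moves": [0.15,0,0.5,0,0,0,0.72,0,0,1,0,0,0,0.72,0,0,1,0,0,0,0.72,0,0,1,0,0,0,0.72,0,0,1,0,0,0,0.72,0,0,1,0,0,0,0.72,0,0,0.5,0,0,0,0.72,0,0,0,0,0,0,0.72]}}

```text
t: 2.97
eef_pos: [0.4951, -0.2883, 0.061]
tool_rot: [-0.001, 0.992, 0.124, -0.002]
contact_force: [0.8, 0.4, 0.7]
gripper_width: 0.724
grasp_force: 0.0
```

Run:
```python
from h import *
mv([.5,-.284,.036],14.5)
```

```text
t 2.9667 pos [ 0.495 -0.288  0.061] yaw 14.2 tiltz [-0.004  0.001 -1.   ] w 0.724 F [0.809 0.355 0.66 ]
units at current yaw [ 0.296 -0.144  1.247] rz units -0.06831105785460112
units at target yaw [np.float64(0.29182521734153877), np.float64(-0.14584377880289986), np.float64(1.2478790850049992)]
```

Call:
{"api": "jog_arm", "payload": {"moves": [0.25,-0.15,0.6,0,0,0,0.72,0,0,0.6,0,0,0,0.72,0,0,0,0,0,0,0.4,0,0,0,0,0,0,0.3,0,0,0,0,0,0,0.3,0,0,0,0,0,0,0.3,0,0,0,0,0,0,0.3,0,0,0,0,0,0,0.3], "grip_force": 50}}

```text
t: 3.63
eef_pos: [0.5013, -0.2833, 0.0394]
tool_rot: [-0.0, 0.992, 0.125, -0.0]
contact_force: [0.5, -0.3, -2.4]
gripper_width: 0.498
grasp_force: 50.7
```

Call:
{"api": "jog_arm", "payload": {"moves": [0,0,-0.4,0,0,0,0.3,0,0,-1,0,0,0,0.3,0,0,-1,0,0,0,0.3,0,0,-1,0,0,0,0.3,0,0,-1,0,0,0,0.3,0,0,-1,0,0,0,0.3,0,0,-1,0,0,0,0.3,0,0,-1,0,0,0,0.3]}}

```text
t: 4.3
eef_pos: [0.5012, -0.2832, 0.1889]
tool_rot: [0.0, 0.992, 0.125, 0.0]
contact_force: [0.9, -0.3, -2.8]
gripper_width: 0.498
grasp_force: 51.3
```

Run:
```python
from h import *
mv([.424,.268,.40]); shot('scene','s3')
# mat outline by colour in scene/side
for n,c in(('scene0',0),('side0',0)):
    im=cv2.imread(f'pics/{n}.png');hsv=cv2.cvtColor(im,cv2.COLOR_BGR2HSV)
    m=cv2.inRange(hsv,(105,110,40),(125,255,255))
    k,l,st,ce=cv2.connectedComponentsWithStats(m);i=1+np.argmax(st[1:,4]);print(n,st[i],ce[i])
    q=np.argwhere(l==i)[:,::-1].astype(np.float32)
    w=np.array([atz(n,p,.004)[:2] for p in q]);r=cv2.minAreaRect((w*1000).astype(np.float32));print(r)
```

```text
t 4.3 pos [ 0.501 -0.283  0.189] yaw 14.3 tiltz [ 0. -0. -1.] w 0.498 F [ 0.873 -0.311 -2.79 ]
units at current yaw [  3.079 -27.66  -10.555] rz units None
scene0 [169 140  35  10 126] [185.905 144.722]
((745.0347900390625, 569.3140869140625), (30.11170196533203, 161.92767333984375), 15.96543025970459)
side0 [ 23 378  30  42 312] [ 37.715 402.228]
((760.1835327148438, 507.4145202636719), (16.50247573852539, 88.03661346435547), 17.50221061706543)
```

Run:
```python
from h import *
print(get_obs()['q'])
im=cv2.imread('pics/scene0.png');print(im[205,165],cv2.imread('pics/side0.png')[350,265])
for n,c in(('scene0',(165,205)),('side0',(265,350))):
    im=cv2.imread(f'pics/{n}.png');k=np.zeros((422,562),np.uint8)
    cv2.floodFill(im,k,c,(0,0,0),(9,)*3,(9,)*3,4|cv2.FLOODFILL_FIXED_RANGE*0)
    q=np.argwhere(k[1:-1,1:-1]>0)[:,::-1]
    w=np.array([atz(n,p,.004)[:2] for p in q]);print(len(q),cv2.minAreaRect((w*1000).astype(np.float32)))
```

```text
[ 0.551  0.363 -0.183  1.827  0.08   0.953 -0.987]
[163 129 111] [166 125 112]
959 ((431.8936767578125, 270.31964111328125), (113.54261779785156, 154.5638427734375), 89.11003875732422)
1804 ((432.4134826660156, 273.5675964355469), (111.51599884033203, 153.88253784179688), 89.13259887695312)
```

Call:
{"api": "jog_arm", "payload": {"moves": [-0.18,-0.56,-0.97,0,0,0,0.3,-0.18,-0.56,-0.97,0,0,0,0.3,-0.18,-0.56,-0.97,0,0,0,0.3,-0.18,-0.56,-0.97,0,0,0,0.3,-0.18,-0.56,-0.97,0,0,0,0.3,-0.18,-0.56,-0.97,0,0,0,0.3,-0.18,-0.56,-0.97,0,0,0,0.3,-0.18,-0.56,-0.97,0,0,0,0.3]}}

```text
t: 5.02
eef_pos: [0.4506, -0.203, 0.3433]
tool_rot: [-0.0, 0.992, 0.125, -0.0]
contact_force: [0.6, -0.4, -3.6]
gripper_width: 0.499
grasp_force: 51.8
```

Call:
{"api": "jog_arm", "payload": {"moves": [0.2,-0.97,0,0,0,0,0.3,0.2,-0.97,0,0,0,0,0.3,0.2,-0.97,0,0,0,0,0.3,0.2,-0.97,0,0,0,0,0.3,0.2,-0.97,0,0,0,0,0.3,0.2,-0.97,0,0,0,0,0.3,0.2,-0.97,0,0,0,0,0.3,0.2,-0.97,0,0,0,0,0.3]}}

```text
t: 5.68
eef_pos: [0.4434, -0.0445, 0.3423]
tool_rot: [0.0, 0.992, 0.125, -0.0]
contact_force: [0.5, 0.3, -3.9]
gripper_width: 0.498
grasp_force: 51.9
```

Call:
{"api": "jog_arm", "payload": {"moves": [0.2,-0.97,0,0,0,0,0.3,0.2,-0.97,0,0,0,0,0.3,0.2,-0.97,0,0,0,0,0.3,0.2,-0.97,0,0,0,0,0.3,0.2,-0.97,0,0,0,0,0.3,0.2,-0.97,0,0,0,0,0.3,0.2,-0.97,0,0,0,0,0.3,0.2,-0.97,0,0,0,0,0.3]}}

```text
t: 6.35
eef_pos: [0.436, 0.1137, 0.3423]
tool_rot: [0.0, 0.992, 0.125, -0.0]
contact_force: [0.1, -0.1, -2.1]
gripper_width: 0.499
grasp_force: 51.9
```

Run:
```python
from h import *
mv([.42,.272,.1]);print(get_obs()['q'])
```

```text
t 6.35 pos [0.436 0.114 0.342] yaw 14.3 tiltz [-0. -0. -1.] w 0.499 F [ 0.05  -0.134 -2.115]
units at current yaw [ 1.184 -7.875 12.113] rz units None
[ 0.153  0.037 -0.554  1.882  0.021  1.229 -1.728]
```

Call:
{"api": "jog_arm", "payload": {"moves": [0.15,-0.98,0,0,0,0,0.3,0.15,-0.98,0,0,0,0,0.3,0.15,-0.98,0,0,0,0,0.3,0.15,-0.98,0,0,0,0,0.3,0.15,-0.98,0,0,0,0,0.3,0.15,-0.98,0,0,0,0,0.3,0.15,-0.98,0,0,0,0,0.3,0.15,-0.98,0,0,0,0,0.3]}}

```text
t: 7.02
eef_pos: [0.4206, 0.2713, 0.3423]
tool_rot: [0.0, 0.992, 0.125, 0.0]
contact_force: [0.8, -0.1, -3.3]
gripper_width: 0.496
grasp_force: 51.9
```

Call:
{"api": "jog_arm", "payload": {"moves": [0,0,1,0,0,0,0.3,0,0,1,0,0,0,0.3,0,0,1,0,0,0,0.3,0,0,1,0,0,0,0.3,0,0,1,0,0,0,0.3,0,0,1,0,0,0,0.3,0,0,1,0,0,0,0.3,0,0,1,0,0,0,0.3]}}

```text
t: 7.68
eef_pos: [0.4209, 0.2703, 0.1815]
tool_rot: [0.0, 0.992, 0.125, 0.0]
contact_force: [0.8, -0.8, -3.7]
gripper_width: 0.497
grasp_force: 51.8
```

Call:
{"api": "jog_arm", "payload": {"moves": [0,0,1,0,0,0,0.3,0,0,1,0,0,0,0.3,0,0,1,0,0,0,0.3,0,0,1,0,0,0,0.3,0,0,1,0,0,0,0.3,0,0,0.6,0,0,0,0.3,0,0,0.3,0,0,0,0.3,0,0,0,0,0,0,0.3]}}

```text
t: 8.35
eef_pos: [0.4206, 0.2702, 0.0636]
tool_rot: [0.0, 0.992, 0.125, -0.001]
contact_force: [0.1, -0.9, -2.5]
gripper_width: 0.493
grasp_force: 51.8
```

Run:
```python
from h import *
mv([.42,.272,.0355]);print(get_obs()['q'])
```

```text
t 8.35 pos [0.421 0.27  0.064] yaw 14.3 tiltz [-0.002 -0.001 -1.   ] w 0.493 F [ 0.054 -0.934 -2.542]
units at current yaw [-0.004 -0.095  1.404] rz units None
[-0.23   0.495 -0.572  2.071  0.416  0.69  -2.396]
```

Call:
{"api": "jog_arm", "payload": {"moves": [0,0,0.5,0,0,0,0.3,0,0,0.4,0,0,0,0.3,0,0,0.2,0,0,0,0.3,0,0,0.15,0,0,0,0.3,0,0,0.1,0,0,0,0.3,0,0,0.05,0,0,0,0.3,0,0,0,0,0,0,0.3,0,0,0,0,0,0,0.3]}}

```text
t: 9.02
eef_pos: [0.4214, 0.2708, 0.0367]
tool_rot: [-0.0, 0.992, 0.125, 0.0]
contact_force: [0.9, 0.4, -3.9]
gripper_width: 0.496
grasp_force: 51.8
```

Call:
{"api": "jog_arm", "payload": {"moves": [0,0,0.06,0,0,0,0.3,0,0,0,0,0,0,0.3,0,0,0,0,0,0,0.55,0,0,0,0,0,0,0.7,0,0,0,0,0,0,0.75,0,0,0,0,0,0,0.75,0,0,0,0,0,0,0.75,0,0,0,0,0,0,0.75]}}

```text
t: 9.68
eef_pos: [0.4213, 0.2708, 0.0354]
tool_rot: [-0.0, 0.992, 0.125, 0.0]
contact_force: [0.3, -0.0, 0.0]
gripper_width: 0.75
grasp_force: 0.0
```

Call:
{"api": "jog_arm", "payload": {"moves": [0,0,-0.4,0,0,0,0.75,0,0,-1,0,0,0,0.75,0,0,-1,0,0,0,0.75,0,0,-1,0,0,0,0.75,0,0,-1,0,0,0,0.75,0,0,-1,0,0,0,0.75,0,0,-1,0,0,0,0.75,0,0,-1,0,0,0,0.75]}}

```text
t: 10.35
eef_pos: [0.4209, 0.2707, 0.1849]
tool_rot: [-0.0, 0.992, 0.125, 0.0]
contact_force: [0.8, -0.1, -0.1]
gripper_width: 0.751
grasp_force: 0.0
```

Call:
{"api": "jog_arm", "payload": {"moves": [0,0,-1,0,0,0,1,0,0,-1,0,0,0,1,0,0,-1,0,0,0,1,0,0,-1,0,0,0,1,0,0,-1,0,0,0,1,0,0,-1,0,0,0,1,0,0,-1,0,0,0,1,0,0,-0.5,0,0,0,1]}}

```text
t: 11.02
eef_pos: [0.4214, 0.2715, 0.3362]
tool_rot: [-0.001, 0.992, 0.125, 0.002]
contact_force: [-0.0, 1.4, 0.0]
gripper_width: 1.001
grasp_force: 0.0
```

Run:
```python
from h import *
shot('wrist','w4');s=shot('scene','s4')
o=np.zeros((420,800,3),np.uint8);o[:,:560]=cv2.imread('pics/w4.png')
o[:240,560:]=cv2.resize(cv2.imread('pics/s4.png')[140:260,100:220],(240,240),interpolation=cv2.INTER_CUBIC)
cv2.imwrite('pics/m4.png',o)
# radio pose from corners (top face, z=.03) + antenna
P=np.array([(.589,-.508),(.588,-.463),(.479,-.505),(.482,-.454)])
print('mv',mv([.53,-.48,.3]))
```

```text
t 11.1167 pos [0.422 0.271 0.335] yaw 14.3 tiltz [ 0.003  0.002 -1.   ] w 1.0 F [ 0.068  0.38  -1.251]
units at current yaw [-4.052 37.744  1.715] rz units None
mv None
```

View pics/m4.png

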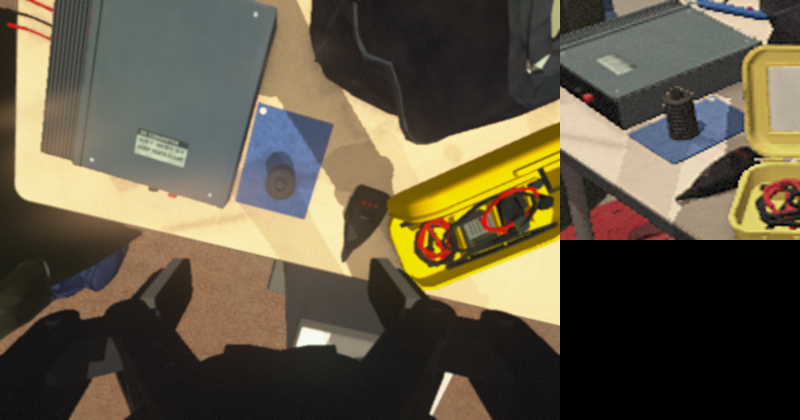

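The load stands upright on the mat, knob at wrist (281,182). Next I'll go back across to the radio.

Call:
{"api": "jog_arm", "payload": {"moves": [-0.17,0.925,0,0,0,0,1,-0.17,0.925,0,0,0,0,1,-0.17,0.925,0,0,0,0,1,-0.17,0.925,0,0,0,0,1,-0.17,0.925,0,0,0,0,1,-0.17,0.925,0,0,0,0,1,-0.17,0.925,0,0,0,0,1,-0.17,0.925,0,0,0,0,1]}}

```text
t: 11.78
eef_pos: [0.4306, 0.1193, 0.3319]
tool_rot: [0.0, 0.992, 0.125, -0.001]
contact_force: [0.4, 0.9, 0.3]
gripper_width: 1.002
grasp_force: 0.0
```

Call:
{"api": "jog_arm", "payload": {"moves": [-0.17,0.925,0,0,0,0,1,-0.17,0.925,0,0,0,0,1,-0.17,0.925,0,0,0,0,1,-0.17,0.925,0,0,0,0,1,-0.17,0.925,0,0,0,0,1,-0.17,0.925,0,0,0,0,1,-0.17,0.925,0,0,0,0,1,-0.17,0.925,0,0,0,0,1]}}

```text
t: 12.45
eef_pos: [0.4408, -0.0305, 0.3318]
tool_rot: [-0.0, 0.992, 0.125, -0.001]
contact_force: [0.8, -0.3, 0.1]
gripper_width: 0.998
grasp_force: 0.0
```

Call:
{"api": "jog_arm", "payload": {"moves": [-0.17,0.925,0,0,0,0,1,-0.17,0.925,0,0,0,0,1,-0.17,0.925,0,0,0,0,1,-0.17,0.925,0,0,0,0,1,-0.17,0.925,0,0,0,0,1,-0.17,0.925,0,0,0,0,1,-0.17,0.925,0,0,0,0,1,-0.17,0.925,0,0,0,0,1]}}

```text
t: 13.12
eef_pos: [0.4511, -0.1804, 0.3317]
tool_rot: [-0.001, 0.992, 0.125, -0.001]
contact_force: [0.7, 0.6, -0.6]
gripper_width: 1.003
grasp_force: 0.0
```

Call:
{"api": "jog_arm", "payload": {"moves": [-0.17,0.925,0,0,0,0,1,-0.17,0.925,0,0,0,0,1,-0.17,0.925,0,0,0,0,1,-0.17,0.925,0,0,0,0,1,-0.17,0.925,0,0,0,0,1,-0.17,0.925,0,0,0,0,1,-0.17,0.925,0,0,0,0,1,-0.17,0.925,0,0,0,0,1]}}

```text
t: 13.78
eef_pos: [0.4614, -0.3303, 0.3315]
tool_rot: [-0.001, 0.992, 0.125, -0.001]
contact_force: [0.4, -0.8, 0.6]
gripper_width: 0.999
grasp_force: 0.0
```

Call:
{"api": "jog_arm", "payload": {"moves": [-0.17,0.925,0,0,0,0,1,-0.17,0.925,0,0,0,0,1,-0.17,0.925,0,0,0,0,1,-0.17,0.925,0,0,0,0,1,-0.17,0.925,0,0,0,0,1,-0.17,0.925,0,0,0,0,1,-0.17,0.925,0,0,0,0,1,-0.17,0.925,0,0,0,0,1]}}

```text
t: 14.45
eef_pos: [0.4718, -0.4803, 0.3312]
tool_rot: [-0.001, 0.992, 0.125, -0.001]
contact_force: [-0.5, -0.3, 0.6]
gripper_width: 1.007
grasp_force: 0.0
```

Call:
{"api": "jog_arm", "payload": {"moves": [0,0,0.3,0,0,0.68,1,0,0,0.3,0,0,0.68,1,0,0,0.3,0,0,0.68,1,0,0,0.3,0,0,0.68,1,0,0,0.3,0,0,0.68,1,0,0,0.2,0,0,0.68,1,0,0,0,0,0,0,1,0,0,0,0,0,0,1]}}

```text
t: 15.12
eef_pos: [0.4719, -0.4794, 0.2977]
tool_rot: [-0.001, 1.0, -0.017, -0.001]
contact_force: [0.4, -0.2, -0.6]
gripper_width: 1.0
grasp_force: 0.0
```

Run:
```python
from h import *
shot('wrist','w5'); mv([.508,-.48,.1],-2);print(get_obs()['q'])
cv2.imwrite('pics/c5.png',cv2.resize(cv2.imread('pics/w5.png')[:280,140:420],(600,600),interpolation=cv2.INTER_CUBIC))
```

```text
t 15.1667 pos [ 0.472 -0.48   0.298] yaw -1.9 tiltz [-0.001  0.001 -1.   ] w 1.003 F [-0.064  0.353 -0.716]
units at current yaw [ 1.803 -0.031  9.917] rz units 0.022186568030242604
units at target yaw [np.float64(1.790750671072556), np.float64(-0.043101571249557366), np.float64(9.91872617953574)]
[ 0.728  0.428 -0.039  1.476  0.017  1.24  -0.917]
```

View pics/c5.png

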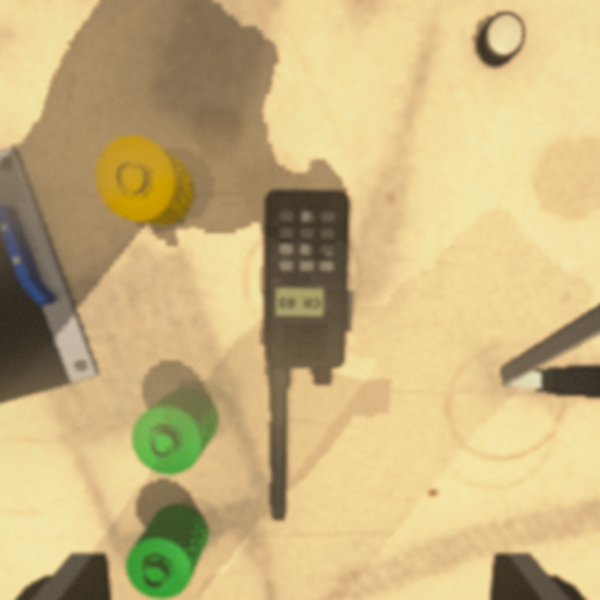

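The radio lies straight in the view: its bottom end is at crop (266–349,190) and the antenna tip at (278,518). The tool's yaw already matches it.

Run:
```python
from h import *
f=lambda u,v:(140+u/2.1429,v/2.1429)
for p,z in(((266,191),.03),((349,191),.03),((264,364),.03),((344,366),.03),((278,518),.012),((278,385),.015),((307,190),.03),((306,280),.03)):
    print(p,atz('w5',f(*p),z))
print('tip',tri([('w5',f(278,518)),('w1',(302,182)),('s1',(360,334))]),'botR',tri([('w5',f(349,191)),('w1',(390,33)),('s1',(428.5,289))]),'botL',tri([('w5',f(266,191)),('w1',(355,21)),('s1',(414,279))]))
print('green',tri([('w5',f(163,440)),('w1',(270,121))]),tri([('w5',f(155,570)),('w1',(241,184))]))
```

```text
(266, 191) [ 0.589 -0.462  0.03 ]
(349, 191) [ 0.587 -0.512  0.03 ]
(264, 364) [ 0.485 -0.456  0.03 ]
(344, 366) [ 0.482 -0.508  0.03 ]
(278, 518) [ 0.371 -0.46   0.012]
(278, 385) [ 0.468 -0.464  0.015]
(307, 190) [ 0.588 -0.487  0.03 ]
(306, 280) [ 0.536 -0.485  0.03 ]
tip (array([ 0.374, -0.461,  0.013]), [3.1, 3.1, 1.2]) botR (array([ 0.588, -0.51 ,  0.022]), [2.8, 1.1, 2.7]) botL (array([ 0.59 , -0.464,  0.024]), [2.2, 2.0, 4.0])
green (array([ 0.446, -0.395,  0.068]), [0.1, 0.1]) (array([ 0.362, -0.381,  0.071]), [1.4, 1.4])
```

Call:
{"api": "jog_arm", "payload": {"moves": [0.24,0.02,1,0,0,0,1,0.24,0.02,1,0,0,0,1,0.24,0.02,1,0,0,0,1,0.24,0.02,1,0,0,0,1,0.24,0.02,1,0,0,0,1,0.24,0.02,1,0,0,0,1,0.24,0.02,1,0,0,0,1,0.24,0.02,1,0,0,0,1]}}

```text
t: 15.83
eef_pos: [0.5109, -0.4846, 0.1384]
tool_rot: [0.0, 1.0, -0.017, 0.0]
contact_force: [0.1, 0.0, -0.4]
gripper_width: 1.0
grasp_force: 0.0
```

Call:
{"api": "jog_arm", "payload": {"moves": [0,0,1,0,0,0,1,0,0,1,0,0,0,1,0,0,1,0,0,0,1,0,0,1,0,0,0,1,0,0,0.9,0,0,0,1,0,0,0.7,0,0,0,1,0,0,0.3,0,0,0,1,0,0,0,0,0,0,1]}}

```text
t: 16.5
eef_pos: [0.5099, -0.4838, 0.0197]
tool_rot: [-0.001, 1.0, -0.017, -0.001]
contact_force: [-0.6, -0.3, -0.2]
gripper_width: 1.0
grasp_force: 0.0
```

Run:
```python
from h import *
mv([.510,-.484,.003],-2)
```

```text
t 16.5 pos [ 0.51  -0.484  0.02 ] yaw -2.0 tiltz [-0.002  0.002 -1.   ] w 1.0 F [-0.563 -0.333 -0.205]
units at current yaw [0.006 0.011 0.835] rz units 0.0061704786918648225
units at target yaw [np.float64(0.00447322456713218), np.float64(0.009308479480120186), np.float64(0.8352980400249892)]
```

Call:
{"api": "jog_arm", "payload": {"moves": [0,0,0.5,0,0,0,1,0,0,0.3,0,0,0,1,0,0,0,0,0,0,0.7,0,0,0,0,0,0,0.5,0,0,0,0,0,0,0.45,0,0,0,0,0,0,0.45,0,0,0,0,0,0,0.45,0,0,0,0,0,0,0.45], "grip_force": 70}}

```text
t: 17.17
eef_pos: [0.5111, -0.4849, 0.0061]
tool_rot: [0.0, 1.0, -0.018, 0.001]
contact_force: [-0.7, 0.4, 5.0]
gripper_width: 0.632
grasp_force: 76.9
```

Call:
{"api": "jog_arm", "payload": {"moves": [0,0,-0.3,0,0,0,0.45,0,0,-0.8,0,0,0,0.45,0,0,-1,0,0,0,0.45,0,0,-1,0,0,0,0.45,0,0,-1,0,0,0,0.45,0,0,-1,0,0,0,0.45,0,0,-1,0,0,0,0.45,0,0,-1,0,0,0,0.45]}}

```text
t: 17.83
eef_pos: [0.5103, -0.4842, 0.1492]
tool_rot: [-0.0, 1.0, -0.017, -0.0]
contact_force: [0.4, -0.4, -2.8]
gripper_width: 0.634
grasp_force: 76.2
```

Run:
```python
from h import *
mv([.440,-.296,.15],14.5)
```

```text
t 17.8333 pos [ 0.51  -0.484  0.149] yaw -2.0 tiltz [-0.  0. -1.] w 0.634 F [ 0.423 -0.367 -2.816]
units at current yaw [-3.841 -9.283 -0.039] rz units -4.12603724905798
units at target yaw [np.float64(-1.045581947526649), np.float64(-9.992137536636356), np.float64(-0.03965297980957766)]
```

Call:
{"api": "jog_arm", "payload": {"moves": [-0.38,-0.93,0,0,0,0,0.45,-0.38,-0.93,0,0,0,0,0.45,-0.38,-0.93,0,0,0,0,0.45,-0.38,-0.93,0,0,0,0,0.45,-0.38,-0.93,0,0,0,0,0.45,-0.38,-0.93,0,0,0,0,0.45,-0.38,-0.93,0,0,0,0,0.45,-0.38,-0.93,0,0,0,0,0.45]}}

```text
t: 18.5
eef_pos: [0.4545, -0.3327, 0.1482]
tool_rot: [0.0, 1.0, -0.018, 0.0]
contact_force: [-0.4, 0.1, -2.4]
gripper_width: 0.634
grasp_force: 76.2
```

Call:
{"api": "jog_arm", "payload": {"moves": [-0.38,-0.93,0,0,0,0,0.45,-0.38,-0.93,0,0,0,0,0.45,0,0,0,0,0,-0.69,0.45,0,0,0,0,0,-0.69,0.45,0,0,0,0,0,-0.69,0.45,0,0,0,0,0,-0.69,0.45,0,0,0,0,0,-0.69,0.45,0,0,0,0,0,-0.69,0.45]}}

```text
t: 19.17
eef_pos: [0.441, -0.2959, 0.1483]
tool_rot: [0.0, 0.992, 0.128, 0.0]
contact_force: [-0.0, 0.2, -2.0]
gripper_width: 0.633
grasp_force: 76.2
```

Call:
{"api": "jog_arm", "payload": {"moves": [0,0,0.5,0,0,0,0.45,0,0,0.5,0,0,0,0.45,0,0,0.5,0,0,0,0.45,0,0,0.5,0,0,0,0.45,0,0,0.5,0,0,0,0.45,0,0,0,0,0,0,0.45,0,0,0,0,0,0,0.45,0,0,0,0,0,0,0.45]}}

```text
t: 19.83
eef_pos: [0.4414, -0.296, 0.0973]
tool_rot: [0.0, 0.992, 0.127, 0.0]
contact_force: [0.3, -0.5, -3.4]
gripper_width: 0.632
grasp_force: 76.1
```

Run:
```python
from h import *
shot('wrist','w6');s=shot('scene','s6');shot('side','d6');mv([.440,-.296,.016],14.5)
o=np.zeros((600,800,3),np.uint8);o[:420,:560]=cv2.imread('pics/w6.png')
o[:300,560:]=cv2.resize(cv2.imread('pics/s6.png')[210:310,290:370],(240,300),interpolation=cv2.INTER_CUBIC)
o[420:,:240]=cv2.resize(cv2.imread('pics/d6.png')[160:250,270:390],(240,180),interpolation=cv2.INTER_CUBIC)
cv2.imwrite('pics/m6.png',o)
```

```text
t 19.9833 pos [ 0.442 -0.296  0.098] yaw 14.6 tiltz [ 0.001 -0.001 -1.   ] w 0.634 F [-0.531  0.085 -3.115]
units at current yaw [-0.08  -0.033  4.092] rz units 0.012738083614473261
units at target yaw [np.float64(-0.07677174932945426), np.float64(-0.029190807629085335), np.float64(4.092347862337134)]
```

View pics/m6.png

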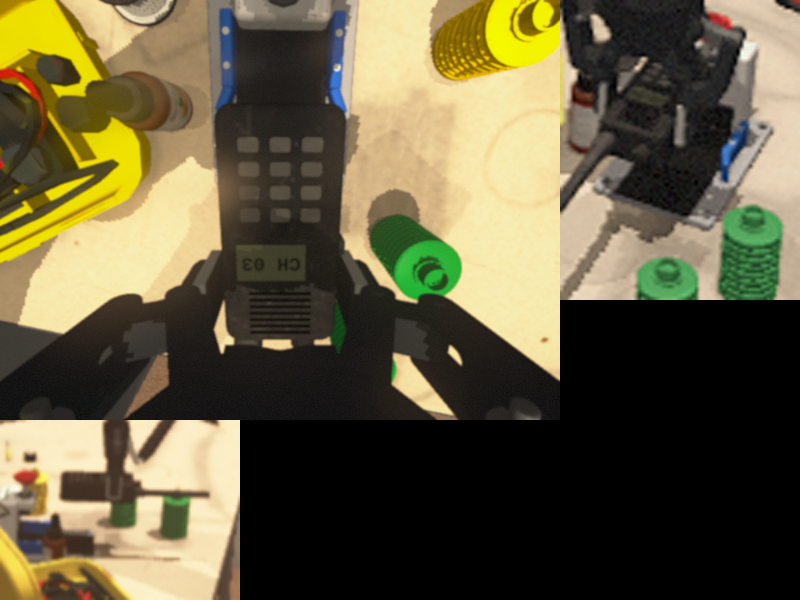

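The radio hangs straight and level, its bottom end at wrist row 105 and columns 218–346. That is centred on the channel, whose wall inner edges are at columns 232 and 330.

Run:
```python
from h import *
J=np.array([.532,-.272]);t=np.radians(14.5)
for n,p,z in(('radioL',(217,120),.122),('radioR',(347,120),.122),('end',(282,104),.122),('end low',(282,104),.1),('wallL',(233,30),.028),('wallR',(331,30),.028),('wallLf',(218,104),.028),('wallRf',(345,108),.028)):
    q=atz('w6',p,z);d=q[:2]-J;print(n,q,'jig',d@[np.cos(t),np.sin(t)],d@[-np.sin(t),np.cos(t)])
```

```text
radioL [ 0.505 -0.254  0.122] jig -0.021812230868206654 0.023948243606960518
radioR [ 0.517 -0.302  0.122] jig -0.021747035114026567 -0.025652238808215502
end [ 0.517 -0.277  0.122] jig -0.016020305247079595 -0.0008283144380423699
end low [ 0.518 -0.277  0.1  ] jig -0.01443356920565105 -0.0010010066544266995
wallL [ 0.558 -0.234  0.028] jig 0.03504821131601163 0.029695153397637175
wallR [ 0.574 -0.295  0.028] jig 0.03514421419920512 -0.032541876012549126
wallLf [ 0.513 -0.234  0.028] jig -0.009299287743099445 0.04165350571353931
wallRf [ 0.532 -0.318  0.028] jig -0.011740762395210163 -0.044280985640095825
```

Call:
{"api": "jog_arm", "payload": {"moves": [0,0,0.6,0,0,0,0.45,0,0,0.8,0,0,0,0.45,0,0,0.8,0,0,0,0.45,0,0,0.7,0,0,0,0.45,0,0,0.6,0,0,0,0.45,0,0,0.4,0,0,0,0.45,0,0,0.1,0,0,0,0.45,0,0,0,0,0,0,0.45]}}

```text
t: 20.65
eef_pos: [0.4412, -0.2959, 0.017]
tool_rot: [-0.0, 0.992, 0.127, -0.0]
contact_force: [0.9, 0.5, -3.6]
gripper_width: 0.634
grasp_force: 76.3
```

Run:
```python
from h import *
mv([.5015,-.280,.0155],14.5)
```

```text
t 20.65 pos [ 0.441 -0.296  0.017] yaw 14.6 tiltz [-0.  0. -1.] w 0.634 F [ 0.893  0.472 -3.576]
units at current yaw [ 3.121 -0.011  0.076] rz units 0.014025746588185228
units at target yaw [np.float64(3.1204929932582735), np.float64(-0.014497848033232286), np.float64(0.07726866274277658)]
```

Call:
{"api": "jog_arm", "payload": {"moves": [0.3,0,0,0,0,0,0.45,0.5,0,0,0,0,0,0.45,0.6,0,0,0,0,0,0.45,0.6,0,0,0,0,0,0.45,0.5,0,0,0,0,0,0.45,0.3,0,0,0,0,0,0.45,0,0,0,0,0,0,0.45,0,0,0,0,0,0,0.45]}}

```text
t: 21.32
eef_pos: [0.4956, -0.2816, 0.0171]
tool_rot: [-0.0, 0.992, 0.127, -0.0]
contact_force: [-0.2, -0.1, -2.0]
gripper_width: 0.631
grasp_force: 76.3
```

Call:
{"api": "jog_arm", "payload": {"moves": [0.1,0,0,0,0,0,0.45,0.1,0,0,0,0,0,0.45,0.05,0,0.05,0,0,0,0.45,0,0,0.05,0,0,0,0.45,0,0,0.05,0,0,0,0.45,0,0,0,0,0,0,0.45,0,0,0,0,0,0,0.45,0,0,0,0,0,0,0.45]}}

```text
t: 21.98
eef_pos: [0.4989, -0.2812, 0.0141]
tool_rot: [-0.0, 0.992, 0.126, -0.001]
contact_force: [-5.1, -1.7, 0.6]
gripper_width: 0.632
grasp_force: 76.6
```

Run:
```python
from h import *
shot('wrist','w7');shot('scene','s7');shot('side','d7');mv([.5015,-.280,.0135],14.5)
o=np.zeros((600,800,3),np.uint8);o[:420,:560]=cv2.imread('pics/w7.png')
o[:300,560:]=cv2.resize(cv2.imread('pics/s7.png')[210:310,290:370],(240,300),interpolation=cv2.INTER_CUBIC)
o[420:,:240]=cv2.resize(cv2.imread('pics/d7.png')[160:250,270:390],(240,180),interpolation=cv2.INTER_CUBIC)
cv2.imwrite('pics/m7.png',o)
```

```text
t 22.1333 pos [ 0.499 -0.281  0.014] yaw 14.5 tiltz [-0.002 -0.    -1.   ] w 0.633 F [-5.623 -1.313  0.684]
units at current yaw [ 0.141 -0.026  0.031] rz units -0.003998051408189873
units at target yaw [np.float64(0.14100407093279263), np.float64(-0.026316484249013096), np.float64(0.031201738917459743)]
```

View pics/m7.png

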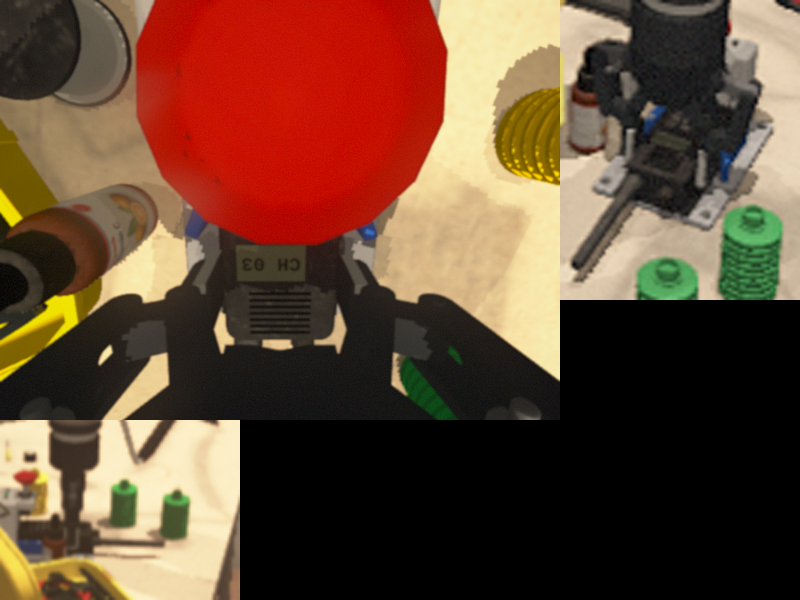

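Contact with the back stop is felt (−5.6 N) at the expected depth, and the radio's weight is off the gripper. I'll ease off, release and rise.

Call:
{"api": "jog_arm", "payload": {"moves": [-0.06,0,0,0,0,0,0.45,0,0,0,0,0,0,0.6,0,0,0,0,0,0,0.7,0,0,0,0,0,0,0.74,0,0,0,0,0,0,0.74,0,0,0,0,0,0,0.74,0,0,0,0,0,0,0.74,0,0,0,0,0,0,0.74]}}

```text
t: 22.8
eef_pos: [0.4994, -0.2808, 0.0144]
tool_rot: [0.0, 0.992, 0.127, 0.0]
contact_force: [0.1, -0.4, -0.8]
gripper_width: 0.737
grasp_force: 0.0
```

Call:
{"api": "jog_arm", "payload": {"moves": [0,0,-0.3,0,0,0,0.74,0,0,-0.6,0,0,0,0.74,0,0,-0.8,0,0,0,0.74,0,0,-1,0,0,0,0.74,0,0,-1,0,0,0,0.74,0,0,-1,0,0,0,0.74,0,0,-1,0,0,0,0.74,0,0,-1,0,0,0,0.74]}}

```text
t: 23.47
eef_pos: [0.4992, -0.281, 0.1506]
tool_rot: [0.0, 0.992, 0.127, 0.001]
contact_force: [0.5, 0.5, -0.5]
gripper_width: 0.742
grasp_force: 0.0
```

Call:
{"api": "jog_arm", "payload": {"moves": [-0.8,0,-0.7,0,0,0,0,-0.8,0,-0.7,0,0,0,0,-0.8,0,-0.7,0,0,0,0,-0.8,0,-0.7,0,0,0,0,-0.8,0,-0.7,0,0,0,0,0,0,0,0,0,0,0,0,0,0,0,0,0,0,0,0,0,0,0,0,0]}}

```text
t: 24.13
eef_pos: [0.4222, -0.3006, 0.2186]
tool_rot: [0.0, 0.992, 0.127, 0.0]
contact_force: [0.2, 0.8, -0.2]
gripper_width: 0.006
grasp_force: 0.0
```

Run:
```python
from h import *
shot('wrist','w8');shot('side','d8');mv([.573,-.2615,.15],14.5)
im=cv2.imread('pics/w8.png');h=cv2.cvtColor(im,cv2.COLOR_BGR2HSV)
m=cv2.inRange(h,(0,150,90),(6,255,255))|cv2.inRange(h,(174,150,90),(180,255,255))
k,l,st,ce=cv2.connectedComponentsWithStats(m)
for i in np.argsort(-st[1:,4])[:3]+1: print(st[i],ce[i],atz('w8',ce[i],.124))
cv2.imwrite('pics/m8.png',im)
```

```text
t 24.2333 pos [ 0.422 -0.3    0.218] yaw 14.6 tiltz [-0.     0.001 -1.   ] w 0.002 F [ 0.022 -0.72   0.355]
units at current yaw [7.787 0.03  3.389] rz units 0.03228147487664623
units at target yaw [np.float64(7.7859991691997275), np.float64(0.010246693842282717), np.float64(3.390957581770257)]
[ 258    0   49   36 1450] [282.191  15.223] [ 0.563 -0.265  0.124]
[ 21  72  39  22 224] [39.839 82.656] [ 0.475 -0.102  0.124]
[  0 174  30  16 155] [ 15.542 182.329] [ 0.394 -0.087  0.124]
```

View pics/m8.png

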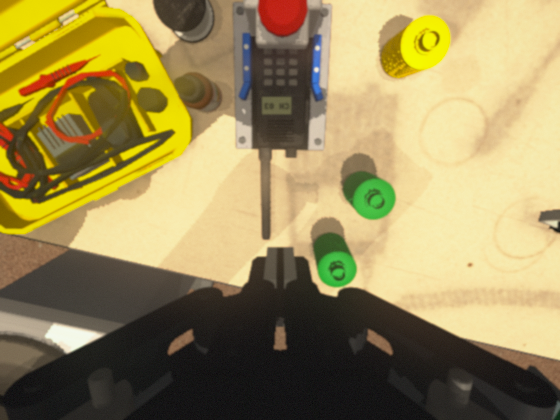

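Call:
{"api": "jog_arm", "payload": {"moves": [0.95,0,0,0,0,0,0,0.95,0,0,0,0,0,0,0.95,0,0,0,0,0,0,0.95,0,0,0,0,0,0,0.95,0,0,0,0,0,0,0.95,0,0,0,0,0,0,0.95,0,0,0,0,0,0,0.95,0,0,0,0,0,0]}}

```text
t: 24.9
eef_pos: [0.57, -0.2616, 0.2171]
tool_rot: [-0.001, 0.992, 0.127, -0.001]
contact_force: [0.2, 0.7, 0.7]
gripper_width: -0.0
grasp_force: 0.0
```

Call:
{"api": "jog_arm", "payload": {"moves": [0.05,0,0.6,0,0,0,0,0,0,0.9,0,0,0,0,0,0,0.9,0,0,0,0,0,0,0.8,0,0,0,0,0,0,0.6,0,0,0,0,0,0,0.4,0,0,0,0,0,0,0,0,0,0,0,0,0,0,0,0,0,0]}}

```text
t: 25.57
eef_pos: [0.5697, -0.2625, 0.134]
tool_rot: [-0.0, 0.992, 0.127, -0.0]
contact_force: [-0.4, 0.2, -0.2]
gripper_width: -0.003
grasp_force: 0.0
```

Run:
```python
from h import *
mv([.572,-.262,.106],14.5);shot('side','d9');shot('scene','s9')
```

```text
t 25.5667 pos [ 0.57  -0.262  0.134] yaw 14.6 tiltz [-0.001  0.    -1.   ] w -0.003 F [-0.368  0.199 -0.215]
units at current yaw [0.12  0.007 1.401] rz units 0.01583068793747655
units at target yaw [np.float64(0.11968733635404927), np.float64(0.005891938892861194), np.float64(1.400607847344381)]
```

Now press in small steps, watching the force.

Call:
{"api": "jog_arm", "payload": {"moves": [0.05,0,0.2,0,0,0,0,0,0,0.2,0,0,0,0,0,0,0.2,0,0,0,0,0,0,0.2,0,0,0,0,0,0,0.2,0,0,0,0,0,0,0.2,0,0,0,0,0,0,0.1,0,0,0,0,0,0,0,0,0,0,0]}}

```text
t: 26.33
eef_pos: [0.5712, -0.2624, 0.1083]
tool_rot: [0.0, 0.992, 0.127, 0.0]
contact_force: [0.2, 0.4, 5.8]
gripper_width: 0.004
grasp_force: 2.7
```

Call:
{"api": "jog_arm", "payload": {"moves": [0,0,0.08,0,0,0,0,0,0,0.08,0,0,0,0,0,0,0.06,0,0,0,0,0,0,0,0,0,0,0,0,0,0,0,0,0,0,0,0,0,0,0,0,0,0,0,0,0,0,0,0,0,0,0,0,0,0,0]}}

```text
t: 27.0
eef_pos: [0.5714, -0.2625, 0.106]
tool_rot: [0.0, 0.992, 0.127, 0.001]
contact_force: [-2.7, 2.0, 16.9]
gripper_width: -0.004
grasp_force: 8.4
```

The stop is reached: 17 N at z = 0.106. I'll hold briefly, release and retreat.

Call:
{"api": "jog_arm", "payload": {"moves": [0,0,0,0,0,0,0,0,0,0,0,0,0,0,0,0,0,0,0,0,0,0,0,0,0,0,0,0,0,0,-0.3,0,0,0,0,0,0,-0.3,0,0,0,0,0,0,-0.4,0,0,0,0,0,0,-0.6,0,0,0,0]}}

```text
t: 27.67
eef_pos: [0.5696, -0.262, 0.1353]
tool_rot: [-0.001, 0.992, 0.127, -0.001]
contact_force: [-0.7, -0.3, -0.6]
gripper_width: 0.003
grasp_force: 0.0
```

Call:
{"api": "jog_arm", "payload": {"moves": [0,0,-1,0,0,0,0,0,0,-1,0,0,0,0,0,0,-1,0,0,0,0,0,0,-1,0,0,0,0,0,0,-1,0,0,0,0,0,0,-1,0,0,0,0,0,0,-0.5,0,0,0,0,0,0,0,0,0,0,0]}}

```text
t: 28.33
eef_pos: [0.5716, -0.2627, 0.2685]
tool_rot: [0.001, 0.992, 0.127, 0.002]
contact_force: [-0.4, -0.3, 1.2]
gripper_width: 0.001
grasp_force: 0.0
```

Call:
{"api": "jog_arm", "payload": {"moves": [-0.9,0,0,0,0,0,0,-0.9,0,0,0,0,0,0,-0.9,0,0,0,0,0,0,-0.9,0,0,0,0,0,0,-0.9,0,0,0,0,0,0,-0.9,0,0,0,0,0,0,0,0,0,0,0,0,0,0,0,0,0,0,0,0]}}

```text
t: 29.0
eef_pos: [0.4648, -0.2897, 0.2648]
tool_rot: [-0.0, 0.992, 0.126, -0.001]
contact_force: [-0.3, -0.2, 0.3]
gripper_width: -0.001
grasp_force: 0.0
```

Run:
```python
from h import *
shot('wrist','w10');shot('side','d10');mv([.5,-.28,.25])
J=np.array([.532,-.272]);t=np.radians(14.5)
im=cv2.imread('pics/w10.png');h=cv2.cvtColor(im,cv2.COLOR_BGR2HSV)
m=cv2.inRange(h,(0,150,90),(6,255,255))|cv2.inRange(h,(174,150,90),(180,255,255))
k,l,st,ce=cv2.connectedComponentsWithStats(m);i=1+np.argmax(st[1:,4])
ex=proj('w10',[.572,-.262,.124]);ex2=proj('w10',[.572,-.262,.106]);print('head',st[i],ce[i],'exp up',ex,'exp down',ex2)
# head height by triangulating side+wrist centroids
s=cv2.imread('pics/d10.png')[150:230,250:350];hs=cv2.cvtColor(s,cv2.COLOR_BGR2HSV)
m=cv2.inRange(hs,(0,150,90),(6,255,255))|cv2.inRange(hs,(174,150,90),(180,255,255))
k,l,st2,c2=cv2.connectedComponentsWithStats(m);j=1+np.argmax(st2[1:,4]);p=c2[j]+[250,150];print('side head',p,tri([('w10',ce[i]),('d10',p)]), 'd8/d0 compare')
s=cv2.imread('pics/side0.png')[150:230,250:350];hs=cv2.cvtColor(s,cv2.COLOR_BGR2HSV)
m=cv2.inRange(hs,(0,150,90),(6,255,255))|cv2.inRange(hs,(174,150,90),(180,255,255))
k,l,st2,c2=cv2.connectedComponentsWithStats(m);j=1+np.argmax(st2[1:,4]);print('at start',c2[j]+[250,150])
d=cv2.imread('pics/w10.png');cv2.imwrite('pics/m10.png',np.hstack([d,cv2.resize(cv2.imread('pics/d10.png')[150:360,240:360],(240,420),interpolation=cv2.INTER_CUBIC)]))
```

```text
t 29.1 pos [ 0.467 -0.289  0.265] yaw 14.6 tiltz [-0.001  0.001 -1.   ] w -0.002 F [-0.048 -0.045  0.406]
units at current yaw [ 1.731 -0.007  0.761] rz units None
head [ 263   62   38   42 1230] [281.614  82.559] exp up [280.392  78.435] exp down [280.361  81.448]
side head [282.286 188.119] (array([ 0.569, -0.264,  0.116]), [1.6, 1.6]) d8/d0 compare
at start [282.224 188.184]
```

View pics/m10.png

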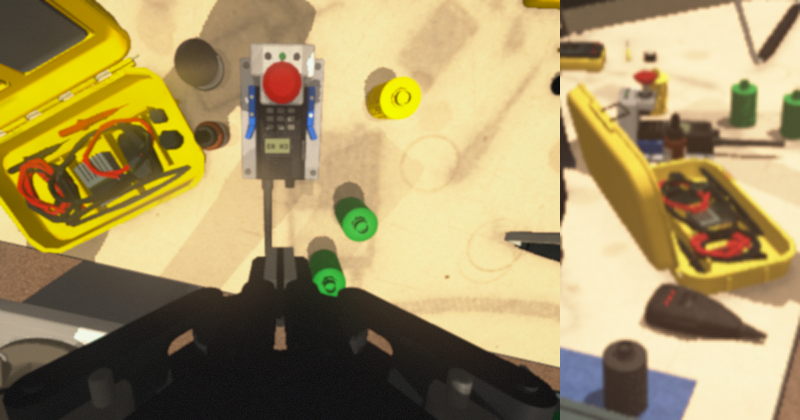

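The plunger head is back at its starting pixel in the side view, the radio sits straight in the channel, and the load is upright on the mat.

```bash
python3 -c "
from station import *
print(hand_in())"
```

```text
the job is handed in; nothing more can be done
None
```

The job is done and handed in at about 29 s: the load stands on the mat, the radio is in the jig against its back stop, and the plunger was pressed to its stop and has sprung back; no verdict was returned.

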